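# Lock the paint dishes away

### The job

The porcelain dishes with toxic paint on them live in the green locked case: set its dials, left to right, to marks 3, 6 and 2 (the long mark nearest you is 0, count clockwise), draw the bolt back by its brass knob and raise the lid. Nest every dish that is out on the table into one upright stack on the floor of the case. Then shut the lid, push the bolt fully home and turn each of the three dials at least one mark away from its code, without disturbing the other things on the table.

Things in the scene. Friction and masses are not known exactly. Their poses are not given: they have to be found in the camera images.
- case: Green lockable case, fixed, 270 (x) x 300 (y) x 80 mm high. Origin: centre of its underside; x away from the robot, y left, z up. Front part, x -135 to -10 mm: solid deck with a 3 mm lock plate that carries three dials in a row and, behind them, the bolt. Behind it, under the lid: compartment, inside x -10 to +127, y -142 to +142 mm, floor at 6 mm, walls up to 80 mm.
- dial_left (a joint): Left dial of the lock, axis upright at case x -92, y +85 mm; angle in rad. 0: red pointer at the long white mark (mark 0, at case -x, nearest the robot); grows clockwise from above, 0.785 per mark, marks 0 to 7; stops at -0.15 and 5.65, so no way from 7 on to 0. Stays where left (0.05 N m friction). On its code mark within 0.1 rad it frees the bolt.
- dial_middle (a joint): Middle dial of the lock, axis upright at case x -92, y 0 mm; angle in rad. 0: red pointer at the long white mark (mark 0, at case -x, nearest the robot); grows clockwise from above, 0.785 per mark, marks 0 to 7; stops at -0.15 and 5.65, so no way from 7 on to 0. Stays where left (0.05 N m friction). On its code mark within 0.1 rad it frees the bolt.
- dial_right (a joint): Right dial of the lock, axis upright at case x -92, y -85 mm; angle in rad. 0: red pointer at the long white mark (mark 0, at case -x, nearest the robot); grows clockwise from above, 0.785 per mark, marks 0 to 7; stops at -0.15 and 5.65, so no way from 7 on to 0. Stays where left (0.05 N m friction). On its code mark within 0.1 rad it frees the bolt.
- dial_left_grip (a point): Grip of the left dial: point on the dial's axis 10 mm below the grip's top and 118 mm above the table, turns with the dial, x along the red pointer line. The grip is a nickel bar 42 mm long (along the pointer), 12 mm thick, 32 mm tall, on a round skirt of 24 mm radius whose top lies 22 mm below this point.
- dial_middle_grip (a point): Grip of the middle dial: point on the dial's axis 10 mm below the grip's top and 118 mm above the table, turns with the dial, x along the red pointer line. The grip is a nickel bar 42 mm long (along the pointer), 12 mm thick, 32 mm tall, on a round skirt of 24 mm radius whose top lies 22 mm below this point.
- dial_right_grip (a point): Grip of the right dial: point on the dial's axis 10 mm below the grip's top and 118 mm above the table, turns with the dial, x along the red pointer line. The grip is a nickel bar 42 mm long (along the pointer), 12 mm thick, 32 mm tall, on a round skirt of 24 mm radius whose top lies 22 mm below this point.
- bolt (a joint): Bolt bar across the deck, travel in m. 0: home, its two tongues reach 10 mm over the lid's front edge and hold it; 0.013: drawn towards the robot (case -x). Its fins enter gates hidden under the dials: it draws only with the dials at marks 3, 6, 2 (left to right), and holds them while drawn. 1.5 N friction, stays where left. It goes home only with the lid down.
- bolt_knob (a point): Brass knob of the bolt: upright pin 14 mm in diameter, 34 mm tall (top 128 mm above the table), on the 14 mm wide bar at case y +42.5 mm between the left and middle dials. The point is on its axis, 8 mm below its top; moves with the bolt.
- lid (a joint): Angle of the compartment's lid, rad. 0: shut; grows as its front edge rises; stops at 1.75. Stiff hinges (0.4 N m): it stays at any angle. 157 mm from hinge to front edge, 300 mm wide, 8 mm thick, 0.3 kg.
- lid_handle (a point): Middle of the lid's nickel bow handle: round bar 10 mm thick, 84 mm long between two posts, parallel to the hinge (case y), 35 mm above the lid's upper face, 27 mm behind its front edge. Moves and turns with the lid (case axes when shut).
- lid_hinge (a point): Middle of the lid's hinge line, at the back of the case (case x +135 mm, 80 mm up); the line runs along case y. With the lid shut the handle point is 130 mm in front of it and 43 mm above.
- dish1: Loose white porcelain dish, blue paint dried inside; up to four alike, some may be absent. Open cup: rim 60 mm across outside, 36 mm high, flared wall 2.5 mm, round foot 30 mm across; 90 g. Origin: centre of the foot's underside, z up its axis. Set inside another, it stands on that one's inner floor, 11 mm above that one's origin, with about 2 mm sideways play.
- dish2: Loose white porcelain dish, yellow paint dried inside; up to four alike, some may be absent. Open cup: rim 60 mm across outside, 36 mm high, flared wall 2.5 mm, round foot 30 mm across; 90 g. Origin: centre of the foot's underside, z up its axis. Set inside another, it stands on that one's inner floor, 11 mm above that one's origin, with about 2 mm sideways play.
- dish3: Loose white porcelain dish, red paint dried inside; up to four alike, some may be absent. Open cup: rim 60 mm across outside, 36 mm high, flared wall 2.5 mm, round foot 30 mm across; 90 g. Origin: centre of the foot's underside, z up its axis. Set inside another, it stands on that one's inner floor, 11 mm above that one's origin, with about 2 mm sideways play.
- dish4: Loose white porcelain dish, green paint dried inside; up to four alike, some may be absent. Open cup: rim 60 mm across outside, 36 mm high, flared wall 2.5 mm, round foot 30 mm across; 90 g. Origin: centre of the foot's underside, z up its axis. Set inside another, it stands on that one's inner floor, 11 mm above that one's origin, with about 2 mm sideways play.
- eyepiece_plate: Bystander: loose cracked walnut eyepiece plate, 66 x 120 x 8 mm. Origin: centre of its underside.
- spacer: Bystander: loose round bone spacer ring among the dishes, 40 mm outside, 26 mm inside, 6 mm thick. Origin: centre of its underside.
- tweezers: Bystander: loose blued steel tweezers lying flat, 150 mm long (x), 9 mm wide, 5 mm high. Origin: centre of the underside.
- brush: Bystander: loose brush lying flat, 170 mm long.
- polish_jar: Bystander: loose closed jar, 54 mm in diameter, 60 mm high. Origin: centre of its underside.

How it is judged:
By the outcome, as a careful person would: the job done as asked, in the order asked, and still so for the second after the job is handed in, with the robot touching nothing.
Of dish1, dish2, dish3, dish4 only 2 to 4 are there at a start; the rules pass over those that are not, and their reading is None.
At some moment in a run one of dish1, dish2, dish3, dish4 may be knocked a few centimetres aside while the robot is not near it.
It also fails if it takes over 210 s, if anything falls off the work surface, if the arm or the gripper's body presses on something with over 40 N, if the wrist force passes 120 N, or if a joint passes its speed limit or range.

### The arm

A 6-joint arm with a two-finger parallel gripper is mounted at the origin on the work surface. World frame = base frame: x ahead of the robot, y to its left, z up, the work surface at z = 0. Lengths are in mm, angles in rad, forces in N, time in s.
With the tool pointing down it reaches from about 275 to 750 mm from the base axis. Payload 10.2 kg.
Tool frame: the origin (TCP) lies between the finger pads; the fingertips stand 17 mm ahead of it and the grasp point (between the pads) lies 2 mm behind it (tips_ahead is the distance from the TCP to the fingertips, in mm); z points along the fingers, y is the line along which they close (so a half turn about z gives the same grasp; the last joint's range is limited). The gripper opens to 85 mm and grips with 20 to 120 N. Pads are 22 mm wide; open, the fingers measure 114 mm over their backs; the gripper's body (76 mm by 85 mm) begins 54 mm behind the grasp point. The pads swing forward as they close: fully open they stand 13 mm farther back than shut.
Start: joints at [0.959, 0.313, 1.498, -0, 1.331, -0.223], TCP at [199.029, 485.817, 218.394] pointing down, gripper open.
Joint ranges: [-2.94, 2.94], [-0.97, 2.17], [0.19, 2.56], [-1.23, 4.37], [0.02, 3.11], [-2.88, 2.88]. Speed limits (rad/s): [2.39, 2.39, 3.01, 3.14, 3.14, 3.14].

### API

Orientations are given as a unit quaternion [w, x, y, z].
In Python, from rig import sense, capture, finish_job, boxes_of, tips_ahead gives the robot as it stands.
- The arm moves only by the tool drive_tool, never from a script. Its argument "commands" is text: rows parted by semicolons, each of 7 numbers parted by spaces: the shift along the world's x, y, z in units of 0.1 m (1.0 is 0.1 m), then the turn, a rotation vector about the world's x, y, z in units of pi/4 rad (1.0 is pi/4 rad), then the opening in per cent of the stroke, from 0 (shut) to 100 (fully open). A call has 1 to 20 rows; each row shifts and turns the commanded pose from where the row before left it; what a row does not reach is not made up. A row lasts 1/12 s, in which the tool goes at most 41.7 mm and 7.16 degrees, less where a joint would pass 70% of its speed; a pose out of reach is approached as far as the arm can. A call with a number of a shift or a turn outside -1 to 1 is refused whole. A call with a gripper value outside its range is refused whole. The fingers move at their own pace and stop on an object; "force" is the grip in N (left out, the last holds). Time passes only in rows, so rows that do not move let the fingers close. It gives the time, the measured TCP pose, the force, the opening and the grip force at its end, in the units of the state.
- sense(): the state, without advancing time (a new reading comes with each control period).
- capture(name): name is "scene" or "top" or "wrist"; returns a dict with "pixels" (400x640x3 uint8, blue, green, red), "fov_y" (degrees; the focal length in pixels is half the picture's height over the tangent of half this angle, whatever the lens; pixels are square), "cx", "cy" (the principal point, pixels), "k1" (the pictures are not rectified: a ray, as slopes to the right and down, at radius r is drawn at 1 + k1 r^2 times it, then the intrinsics apply), "position" and "attitude" of the camera in the world; the wrist camera has in their place "tool_from_camera" (4x4, takes a point from camera to tool coordinates, whose origin is the TCP and whose axes are the flange's). Camera axes: x right, y down, z forward; pixel columns grow to the right and rows downward; lengths in mm; the calibration is good to about 2 mm. A picture is of the moment at which its call begins: read the wrist's pose just before it. There is no depth.
- finish_job(): hands the job in; it is judged then, once.
Trained networks look in a picture, given as the dict that the camera call returned (one of the last four; its "shot" number tells which), for a name from the list of things; names that differ only in an ending like _2 or _b are one class to them, and where a whole thing is asked for, a point or a joint stands for the part that bears it (a point fixed in the world has none). Each returns a list of dicts, best first, with "confidence" (0 to 1); they miss things now and then, are a little off and sometimes report something else, mostly with a low value. They report only what shows in the picture. A call takes as long as a camera call.
- boxes_of(picture, name): "position" ([column, row] in pixels, amid what is visible of it).
The state is a dict: "time_s": time; "joints": joint angles; "dq": joint speeds; "tau": joint torques, N m; "eef_pos": TCP position; "ee_rot": TCP orientation; "force": force on the tool from outside, world axes, zero at the start; "wrist_torque": the same for the moment, N m; "grip_width": opening from 0.0 (shut) to 1.0 (fully open); "grip_force": force on a finger pad.
Only numpy, scipy, OpenCV 4.12 (cv2) and the standard library are available. Lean on these libraries where they do the work, as an engineer would, in place of code of your own. Each camera call takes 0.05 s, during which the arm holds its last target. There are 200 camera calls.

## Working session

There is one attempt and no reset: what is moved stays moved. The work goes in short steps, Python scripts to look and compute and a tool call to move; the robot and the scene stay as the last step left them, time stands still between calls to the robot, and variables do not carry over. Pictures are saved under pics/ and viewed, at most 14 in all, crops included, and the job is handed in when it is done.

Besides the shell and the picture viewer there is one more tool, called after "Call:" by a JSON object that holds its "op" and its "data". drive_tool: Moves the arm, as the interface text tells. Shifts and turns lie within -1 to 1; 1 stands for 0.1 m of shift or pi/4 rad of turn. Its arguments: {"type":"object","properties":{"commands":{"type":"string"},"force":{"type":"number"}},"required":["commands"]}

```bash
mkdir -p pics; ls
cat > h.py <<'E'
import numpy as np, cv2
from scipy.spatial.transform import Rotation as R
from rig import sense, capture, finish_job, boxes_of, tips_ahead
def rot(q): return R.from_quat([q[1],q[2],q[3],q[0]]).as_matrix()
def cam(p,s=None):
    if 'tool_from_camera' in p:
        T=np.array(p['tool_from_camera']); Rt=rot(s['ee_rot'])
        return Rt@T[:3,3]+np.array(s['eef_pos']), Rt@T[:3,:3]
    a=np.array(p['attitude']); return np.array(p['position']), (rot(a) if a.size==4 else a)
def f(p): return 200/np.tan(np.radians(p['fov_y'])/2)
def ray(p,uv,s=None):
    c,A=cam(p,s); d=(np.array(uv,float)-[p['cx'],p['cy']])/f(p); x=d.copy()
    for _ in range(20): x=d/(1+p['k1']*(x@x))
    return c,A@np.array([x[0],x[1],1])
def at_z(p,uv,z,s=None):
    c,d=ray(p,uv,s); return c+d*(z-c[2])/d[2]
def proj(p,X,s=None):
    c,A=cam(p,s); v=A.T@(np.array(X,float)-c); x=v[:2]/v[2]
    return x*(1+p['k1']*(x@x))*f(p)+[p['cx'],p['cy']]
def save(p,n): cv2.imwrite(f'pics/{n}.png',p['pixels'])
E
python3 - <<'E'
from h import *
s=sense(); print({k:np.round(v,3) for k,v in s.items()})
for n in ['top','scene']:
    p=capture(n); save(p,n+'0'); print(n,p['fov_y'],p['position'],p['attitude'],p['k1'])
    for o,z in [('case',80),('dial_left_grip',118),('dial_middle_grip',118),('dial_right_grip',118),('bolt_knob',120),('lid_handle',123),('dish1',30),('dish2',30),('dish3',30),('dish4',30),('eyepiece_plate',8),('spacer',6),('tweezers',5),('brush',5),('polish_jar',60)]:
        for b in boxes_of(p,o)[:3]: print(o,round(b['confidence'],2),np.round(b['position']),np.round(at_z(p,b['position'],z)[:2]))
E
```

```text
pics
{'time_s': np.float64(0.0), 'joints': array([ 0.959,  0.313,  1.498, -0.   ,  1.331, -0.223]), 'dq': array([-0.   , -0.001, -0.   , -0.001,  0.   , -0.002]), 'tau': array([ 0.0000e+00, -4.1227e+01, -2.5975e+01, -0.0000e+00,  4.0000e-03,
        0.0000e+00]), 'eef_pos': array([198.888, 485.589, 217.83 ]), 'ee_rot': array([-0.   ,  0.193,  0.981, -0.001]), 'force': array([-0.169, -0.524,  0.562]), 'wrist_torque': array([-0.032, -0.003, -0.01 ]), 'grip_force': np.float64(0.0), 'grip_width': np.float64(0.999)}
top 54.881841923843794 [ 500.50379243    7.53605716 1072.57646855] [-0.01933043  0.71087533 -0.70298086  0.01002544] -0.05790750513717114
case 0.83 [299. 202.] [533.  69.]
dial_left_grip 0.81 [264. 240.] [436. 152.]
dial_left_grip 0.64 [299. 235.] [448.  66.]
dial_middle_grip 0.71 [298. 236.] [447.  68.]
dial_right_grip 0.52 [330. 235.] [450. -11.]
bolt_knob 0.72 [298. 217.] [493.  69.]
bolt_knob 0.46 [301. 236.] [447.  61.]
lid_handle 0.93 [293. 178.] [589.  82.]
lid_handle 0.51 [190. 222.] [477. 338.]
dish1 0.79 [187. 222.] [476. 378.]
dish1 0.67 [402. 185.] [ 583. -207.]
di
[... 1203 characters left out ...]
h1 0.92 [209. 284.] [ 486. -331.]
dish1 0.78 [271. 279.] [ 587. -209.]
dish1 0.76 [379. 164.] [491. 350.]
dish2 0.92 [209. 284.] [ 486. -331.]
dish2 0.78 [271. 279.] [ 587. -209.]
dish2 0.76 [379. 164.] [491. 350.]
dish3 0.92 [209. 284.] [ 486. -331.]
dish3 0.78 [271. 279.] [ 587. -209.]
dish3 0.76 [379. 164.] [491. 350.]
dish4 0.92 [209. 284.] [ 486. -331.]
dish4 0.78 [271. 279.] [ 587. -209.]
dish4 0.76 [379. 164.] [491. 350.]
eyepiece_plate 0.9 [311. 322.] [ 740. -220.]
spacer 0.59 [286. 197.] [372.  44.]
spacer 0.53 [245. 281.] [ 529. -252.]
tweezers 0.57 [204. 266.] [ 412. -294.]
brush 0.84 [333. 147.] [304. 334.]
brush 0.4 [305. 182.] [366. 137.]
polish_jar 0.79 [368. 290.] [800. -84.]
```

Run:
```python
import cv2
p=cv2.imread('pics/top0.png'); cv2.imwrite('pics/top0c.png',cv2.resize(p[90:310,150:470],(800,550),interpolation=cv2.INTER_CUBIC))
p=cv2.imread('pics/scene0.png'); cv2.imwrite('pics/scene0c.png',cv2.resize(p[120:340,150:470],(800,550),interpolation=cv2.INTER_CUBIC))
```

```text
(no output)
```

View pics/top0c.png

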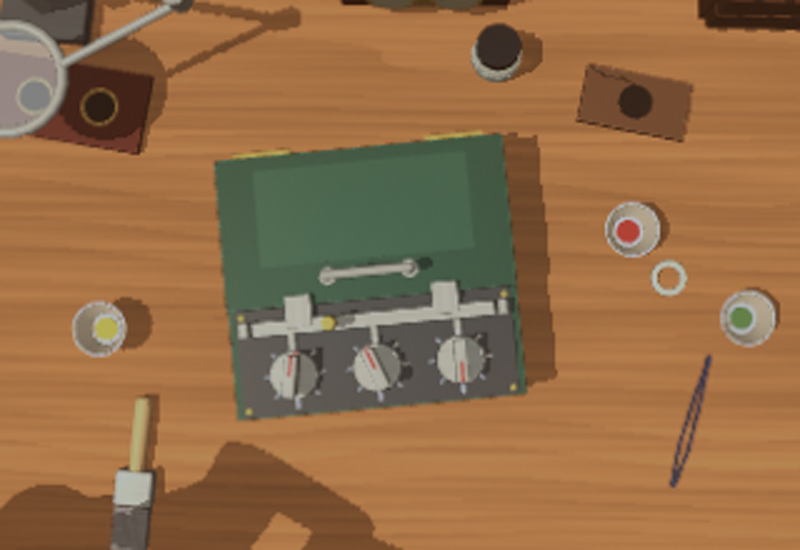

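View pics/scene0c.png

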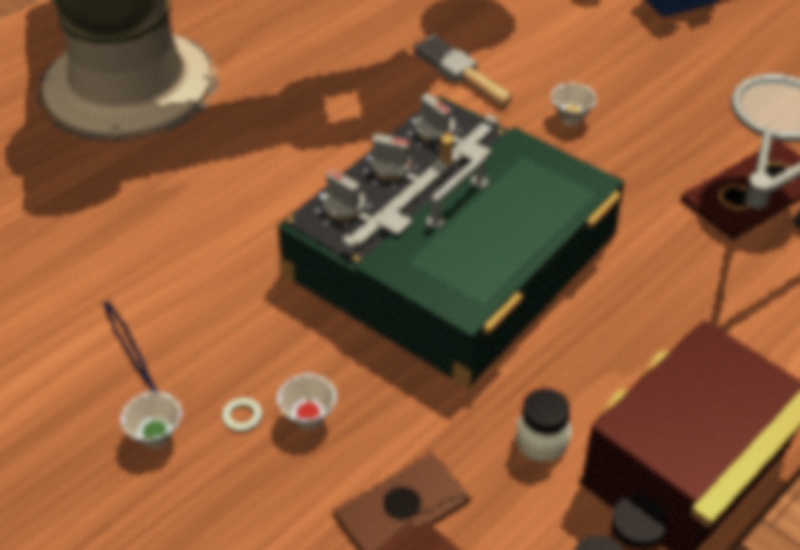

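The pictures show three dishes, in top crop pixels: yellow at (100,328), red at (632,230) and green at (748,318). No blue dish is visible. The case is yawed a few degrees, with the spacer beside red and green and the tweezers below green.

Run:
```python
from h import *
print(tips_ahead if not callable(tips_ahead) else tips_ahead())
p=capture('top')
c=[(215,160),(502,133),(526,392),(237,418)]
P=np.array([at_z(p,(u/2.5+150,v/2.5+90),80 if i<2 else 80)[:2] for i,(u,v) in enumerate(c)])
m=np.array([[135,150],[135,-150],[-135,-150],[-135,150]])
print(P.round())
M=P-P.mean(0); H=(m.T@M); U,_,V=np.linalg.svd(H); r=V.T@U.T; print('yaw',np.degrees(np.arctan2(r[1,0],r[0,0])),'origin',P.mean(0), (m@r.T+P.mean(0)-P).round(1))
p=capture('wrist'); print(np.array(p['tool_from_camera']).round(3),p['fov_y'])
print(rot(sense()['ee_rot']).round(2))
```

```text
17.0
[[655. 235.]
 [686. -63.]
 [418. -90.]
 [388. 207.]]
yaw 5.875214432931992 origin [536.5922369  72.2016999] [[ 0.6 -0. ]
 [ 0.5  0.2]
 [-0.6 -0.7]
 [-0.6  0.5]]
[[ 1.00000e-03 -9.48000e-01 -3.17000e-01  8.19780e+01]
 [ 1.00000e+00  1.00000e-03 -0.00000e+00 -2.47000e-01]
 [ 1.00000e-03 -3.17000e-01  9.48000e-01 -1.56372e+02]
 [ 0.00000e+00  0.00000e+00  0.00000e+00  1.00000e+00]] 63.93095421018745
[[-0.93  0.38  0.  ]
 [ 0.38  0.93 -0.  ]
 [-0.   -0.   -1.  ]]
```

Call:
{"op": "drive_tool", "data": {"commands": "0.186 -0.3 0.03 0 0 0.0446 60;0.186 -0.3 0.03 0 0 0.0446 60;0.186 -0.3 0.03 0 0 0.0446 60;0.186 -0.3 0.03 0 0 0.0446 60;0.186 -0.3 0.03 0 0 0.0446 60;0.186 -0.3 0.03 0 0 0.0446 60;0.186 -0.3 0.03 0 0 0.0446 60;0.186 -0.3 0.03 0 0 0.0446 60;0.186 -0.3 0.03 0 0 0.0446 60;0.186 -0.3 0.03 0 0 0.0446 60;0.186 -0.3 0.03 0 0 0.0446 60;0.186 -0.3 0.03 0 0 0.0446 60;0.186 -0.3 0.03 0 0 0.0446 60;0.186 -0.3 0.03 0 0 0.0446 60;0 0 0 0 0 0 60;0 0 0 0 0 0 60;0 0 0 0 0 0 60"}}

```text
time_s: 3.12
eef_pos: [459.1, 66.1, 260.3]
ee_rot: [-0.0, -0.051, 0.999, 0.0]
force: [0.6, -0.3, -1.4]
grip_width: 0.598
grip_force: 0.0
```

Run:
```python
from h import *
s=sense(); p=capture('wrist'); print(s['eef_pos'],s['joints'].round(3),s['time_s'])
save(p,'w1')
for o,z in [('dial_left_grip',118),('dial_middle_grip',118),('bolt_knob',120),('lid_handle',123)]:
    for b in boxes_of(p,o)[:4]: print(o,round(b['confidence'],2),np.round(b['position']),np.round(at_z(p,b['position'],z,s)[:2]))
# rectified top-down view at z=128 plane, 0.5 mm/px, dial plane
yaw=np.radians(5.88); O=np.array([536.6,72.2]); Rz=np.array([[np.cos(yaw),-np.sin(yaw)],[np.sin(yaw),np.cos(yaw)]])
# output: up=case +x, left=case +y ; case x -140..-10 , y -140..140
S=2.8; xs=np.arange(20,-135,-1/S); ys=np.arange(140,-140,-1/S)
m=np.array([[proj(p,[*(O+Rz@[x,y]),128],s) for y in ys] for x in xs],np.float32)
o=cv2.remap(p['pixels'],m[...,0],m[...,1],cv2.INTER_CUBIC); cv2.imwrite('pics/w1r.png',o); print(o.shape)
```

```text
[459.14391186  66.11103096 260.27330242] [-0.111  0.147  1.597  0.     1.398 -1.782] 3.1167
dial_left_grip 0.61 [397. 157.] [428. 142.]
dial_middle_grip 0.55 [310. 157.] [437.  60.]
bolt_knob 0.56 [311. 206.] [484.  66.]
lid_handle 0.73 [313. 265.] [548.  74.]
(434, 784, 3)
```

View pics/w1r.png

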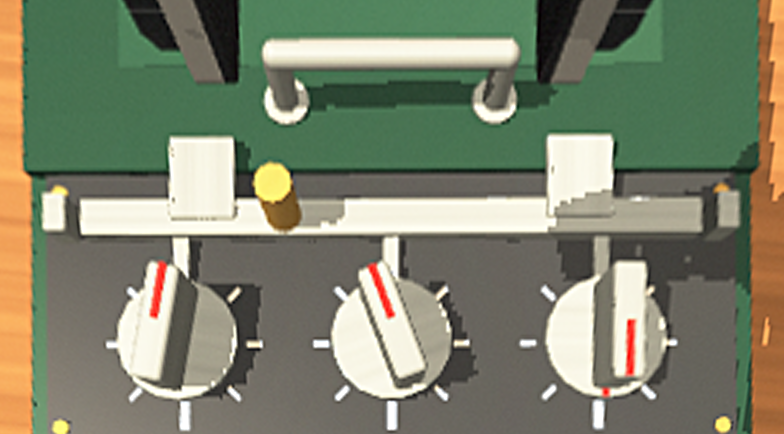

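The dial grips sit where the case pose predicts. In case terms the angles are about 189° (left), 161° (middle) and 0° (right), and the knob is at (273,182). I'll start with the left dial.

Call:
{"op": "drive_tool", "data": {"commands": "-0.062 0.2 0 0 0 -0.05 40;-0.062 0.2 0 0 0 -0.05 40;-0.062 0.2 0 0 0 -0.05 40;-0.062 0.21 0 0 0 -0.05 40;0 0 -0.355 0 0 0 40;0 0 -0.355 0 0 0 40;0 0 -0.355 0 0 0 40;0 0 -0.355 0 0 0 40;0 0 0 0 0 0 40;0 0 0 0 0 0 0;0 0 0 0 0 0 0;0 0 0 0 0 0 0;0 0 0 0 0 0 0;0 0 0 0 0 0 0", "force": 30}}

```text
time_s: 4.53
eef_pos: [435.3, 146.9, 119.6]
ee_rot: [0.001, 0.028, 1.0, 0.0]
force: [0.7, 0.1, 0.4]
grip_width: -0.002
grip_force: 0.0
```

Run:
```python
from h import *
s=sense(); p=capture('wrist'); q=capture('scene')
a=p['pixels'][60:360]; save(p,'w2')
b=cv2.resize(q['pixels'][130:230,240:400],(480,300),interpolation=cv2.INTER_CUBIC)
cv2.imwrite('pics/w2c.png',cv2.resize(np.vstack([p['pixels'],cv2.resize(b,(640,400))]),(600,600*800//640))[:600] if 0 else np.hstack([cv2.resize(p['pixels'],(400,250)),cv2.resize(b,(400,250))]))
print(proj(p,s['eef_pos'],s),s['grip_width'],s['force'])
```

```text
[313.84172984 249.80490189] -0.0023989496228694627 [0.6571754  0.12169116 0.4498942 ]
```

View pics/w2c.png

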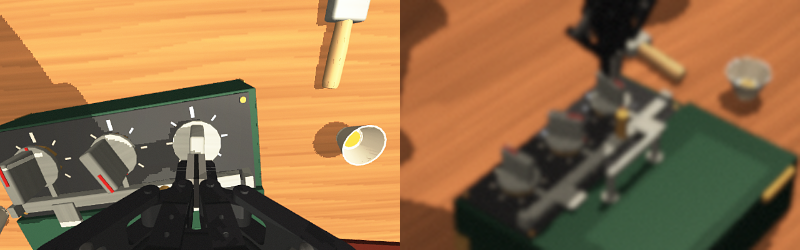

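Run:
```python
import cv2
p=cv2.imread('pics/w2.png'); cv2.imwrite('pics/w2d.png',cv2.resize(p[160:400,200:440],(600,600),interpolation=cv2.INTER_CUBIC))
```

```text
(no output)
```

View pics/w2d.png

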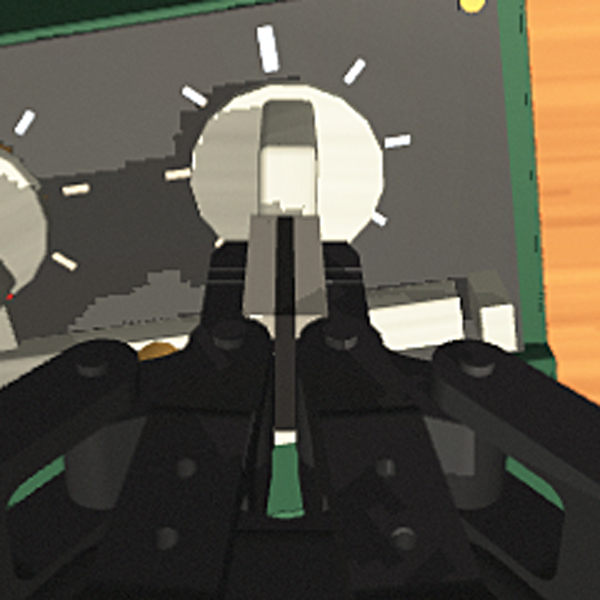

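Run:
```python
from h import *
s=sense(); p=capture('wrist')
for n,uv,z in [('bar front top',(315,218),128),('skirt left',(276.5,230),96),('skirt right',(353.5,230),96),('skirt front',(315,193.6),96),('plate mark0',(307,180),83),('corner screw',(388,161),83)]: print(n,at_z(p,uv,z,s).round(1))
print(proj(p,np.array(s['eef_pos'])-[0,0,17],s),proj(p,[434.4,147.1,128],s),proj(p,[413.4,147.1,128],s),proj(p,[455.4,147.1,128],s))
# same case-frame check from the other cams
```

```text
bar front top [412.7 148.6 128. ]
skirt left [432.3 124.1  96. ]
skirt right [434.8 171.1  96. ]
skirt front [410.2 148.9  96. ]
plate mark0 [405.3 144.2  83. ]
corner screw [396.  194.3  83. ]
[313.83482329 236.33101899] [314.27126935 257.06420023] [311.99119949 219.52056608] [316.37006372 291.59243627]
```

Run:
```python
from h import *
s=sense(); p=capture('wrist'); t=np.array(s['eef_pos']); print(s['grip_width'],s['grip_force'])
for dz in (-17,-5,0,10,20,30,50): 
    print(dz,[((proj(p,t+[-11,y,dz],s)-[200,160])*2.5).round() for y in (-20.5,-14.5,-6,0,6,14.5,20.5)])
```

```text
0.0012664293163717217 0.0
-17 [array([195., 152.]), array([220., 151.]), array([256., 149.]), array([282., 148.]), array([308., 147.]), array([344., 145.]), array([370., 144.])]
-5 [array([189., 174.]), array([216., 172.]), array([255., 170.]), array([282., 169.]), array([309., 168.]), array([348., 166.]), array([375., 164.])]
0 [array([186., 183.]), array([214., 182.]), array([254., 180.]), array([282., 178.]), array([310., 177.]), array([350., 175.]), array([378., 174.])]
10 [array([180., 204.]), array([210., 203.]), array([252., 201.]), array([282., 199.]), array([311., 198.]), array([354., 195.]), array([383., 194.])]
20 [array([174., 227.]), array([205., 226.]), array([250., 224.]), array([281., 222.]), array([313., 221.]), array([358., 219.]), array([390., 217.])]
30 [array([167., 254.]), array([200., 252.]), array([248., 250.]), array([281., 249.]), array([315., 247.]), array([363., 245.]), array([397., 243.])]
50 [array([149., 319.]), array([187., 318.]), array([242., 315.]), array([281., 313.]), array([320., 311.]), array([375., 309.]), array([414., 307.])]
```

Call:
{"op": "drive_tool", "data": {"commands": "0 0 0 0 0 0 40;0 0 0 0 0 0 40;0 0 0 0 0 0 40;0 0 0 0 0 0 40;0 0 0 0 0 0 40"}}

```text
time_s: 5.15
eef_pos: [434.6, 146.8, 118.4]
ee_rot: [-0.0, 0.028, 1.0, -0.0]
force: [-0.4, 0.3, -0.2]
grip_width: 0.401
grip_force: 0.0
```

Run:
```python
from h import *
s=sense(); p=capture('wrist'); print(s['grip_width'],s['eef_pos']); save(p,'w3')
cv2.imwrite('pics/w3c.png',cv2.resize(p['pixels'][160:400,200:440],(600,600),interpolation=cv2.INTER_CUBIC))
```

```text
0.4009246502909537 [434.62774615 146.79735354 118.36192089]
```

View pics/w3c.png

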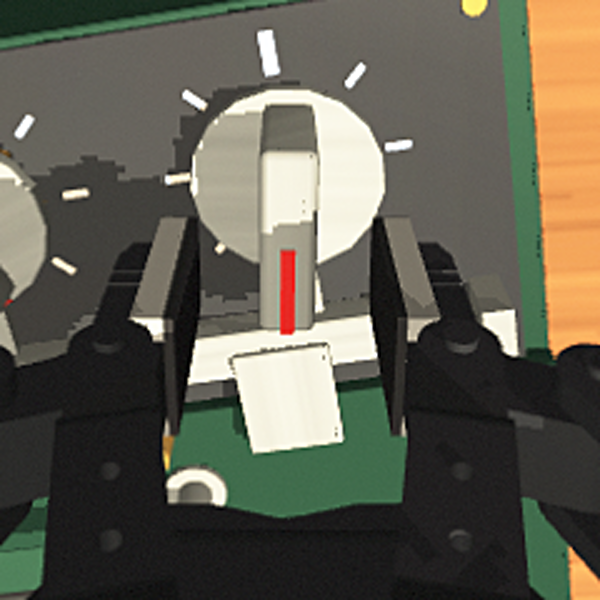

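The open fingers at about (190,218) and (378,217) in the crop end above the bar top, at row 150. Shut, they closed over the bar without touching it, so the tips really stand more than 10 mm behind the TCP, not 17 mm ahead. That leaves room to go 20 mm lower and still clear the skirt.

Call:
{"op": "drive_tool", "data": {"commands": "0 0 -0.1 0 0 0 40;0 0 -0.1 0 0 0 40;0 0 0 0 0 0 0;0 0 0 0 0 0 0;0 0 0 0 0 0 0;0 0 0 0 0 0 0;0 0 0 0 0 0 0", "force": 30}}

```text
time_s: 5.78
eef_pos: [434.4, 147.2, 98.4]
ee_rot: [-0.0, 0.028, 1.0, 0.0]
force: [-1.1, 4.7, -6.1]
grip_width: 0.131
grip_force: 32.6
```

Call:
{"op": "drive_tool", "data": {"commands": "0 0 0 0 0 0.1336 0;0 0 0 0 0 0.1336 0;0 0 0 0 0 0.1336 0;0 0 0 0 0 0.1336 0;0 0 0 0 0 0.1336 0;0 0 0 0 0 0.1336 0;0 0 0 0 0 0.1336 0;0 0 0 0 0 0.1336 0;0 0 0 0 0 0.1336 0;0 0 0 0 0 0 0;0 0 0 0 0 0 0;0 0 0 0 0 0 0"}}

```text
time_s: 6.78
eef_pos: [434.6, 146.9, 98.4]
ee_rot: [0.0, -0.429, 0.903, 0.0]
force: [-0.1, 4.8, -8.0]
grip_width: 0.132
grip_force: 32.5
```

Call:
{"op": "drive_tool", "data": {"commands": "0 0 0 0 0 0 40;0 0 0 0 0 0 40;0 0 0 0 0 0 40;0 0 0.25 0 0 0 40;0 0 0.25 0 0 0 40;0.021 -0.211 0 0 0 -0.1445 40;0.021 -0.211 0 0 0 -0.1445 40;0.021 -0.211 0 0 0 -0.1445 40;0.021 -0.211 0 0 0 -0.1445 40;0 0 0 0 0 0 40;0 0 -0.25 0 0 0 40;0 0 -0.25 0 0 0 40;0 0 0 0 0 0 0;0 0 0 0 0 0 0;0 0 0 0 0 0 0;0 0 0 0 0 0 0;0 0 0 0 0 0 0"}}

```text
time_s: 8.2
eef_pos: [442.7, 62.5, 98.4]
ee_rot: [-0.0, -0.216, 0.976, 0.0]
force: [0.4, -2.5, -15.8]
grip_width: 0.131
grip_force: 33.5
```

Call:
{"op": "drive_tool", "data": {"commands": "0 0 0 0 0 -0.1424 0;0 0 0 0 0 -0.1424 0;0 0 0 0 0 -0.1424 0;0 0 0 0 0 -0.1424 0;0 0 0 0 0 -0.1424 0;0 0 0 0 0 -0.1424 0;0 0 0 0 0 -0.1424 0;0 0 0 0 0 -0.1424 0;0 0 0 0 0 -0.1424 0;0 0 0 0 0 -0.1424 0;0 0 0 0 0 -0.1424 0;0 0 0 0 0 -0.1424 0;0 0 0 0 0 -0.1424 0;0 0 0 0 0 -0.1424 0;0 0 0 0 0 -0.1424 0;0 0 0 0 0 -0.1424 0;0 0 0 0 0 -0.1424 0;0 0 0 0 0 0 0;0 0 0 0 0 0 0"}}

```text
time_s: 9.78
eef_pos: [443.5, 63.8, 98.5]
ee_rot: [-0.0, 0.67, 0.743, 0.002]
force: [6.5, 8.9, -18.8]
grip_width: 0.13
grip_force: 32.9
```

Call:
{"op": "drive_tool", "data": {"commands": "0 0 0 0 0 0 40;0 0 0 0 0 0 40;0 0 0 0 0 0 40;0 0 0.25 0 0 0 40;0 0 0.25 0 0 0 40;0.0145 -0.141 0 0 0 0.1427 40;0.0145 -0.141 0 0 0 0.1427 40;0.0145 -0.141 0 0 0 0.1427 40;0.0145 -0.141 0 0 0 0.1427 40;0.0145 -0.141 0 0 0 0.1427 40;0.0145 -0.141 0 0 0 0.1427 40;0 0 0 0 0 0.1427 40;0 0 0 0 0 0.1427 40;0 0 0 0 0 0.1427 40;0 0 0 0 0 0.1427 40;0 0 0 0 0 0.1427 40;0 0 0 0 0 0.1427 40;0 0 0 0 0 0.1427 40;0 0 0 0 0 0.1427 40"}}

```text
time_s: 11.37
eef_pos: [452.2, -22.4, 149.3]
ee_rot: [0.001, -0.054, 0.999, -0.0]
force: [-1.5, -0.3, 0.6]
grip_width: 0.402
grip_force: 0.0
```

Call:
{"op": "drive_tool", "data": {"commands": "0 0 -0.25 0 0 0 40;0 0 -0.25 0 0 0 40;0 0 0 0 0 0 0;0 0 0 0 0 0 0;0 0 0 0 0 0 0;0 0 0 0 0 0 0;0 0 0 0 0 0 0"}}

```text
time_s: 11.95
eef_pos: [451.5, -22.0, 98.8]
ee_rot: [-0.0, -0.051, 0.999, 0.0]
force: [-1.2, 3.2, -8.8]
grip_width: 0.127
grip_force: 33.6
```

Call:
{"op": "drive_tool", "data": {"commands": "0 0 0 0 0 -0.1427 0;0 0 0 0 0 -0.1427 0;0 0 0 0 0 -0.1427 0;0 0 0 0 0 -0.1427 0;0 0 0 0 0 -0.1427 0;0 0 0 0 0 -0.1427 0;0 0 0 0 0 -0.1427 0;0 0 0 0 0 -0.1427 0;0 0 0 0 0 -0.1427 0;0 0 0 0 0 -0.1427 0;0 0 0 0 0 -0.1427 0;0 0 0 0 0 -0.1427 0;0 0 0 0 0 -0.1427 0;0 0 0 0 0 -0.1427 0;0 0 0 0 0 0 0;0 0 0 0 0 0 0"}}

```text
time_s: 13.28
eef_pos: [452.4, -20.6, 98.8]
ee_rot: [-0.0, 0.67, 0.743, 0.002]
force: [5.4, 12.3, -11.2]
grip_width: 0.132
grip_force: 33.2
```

Call:
{"op": "drive_tool", "data": {"commands": "0 0 0 0 0 0 40;0 0 0 0 0 0 40;0 0 0 0 0 0 40;0 0 0.25 0 0 0 40;0 0 0.25 0 0 0 40;0.005 0.062 0.08 0 0 0.1427 40;0.005 0.062 0.08 0 0 0.1427 40;0.005 0.062 0.08 0 0 0.1427 40;0.005 0.062 0.08 0 0 0.1427 40;0.005 0.062 0.08 0 0 0.1427 40;0.005 0.062 0.08 0 0 0.1427 40;0.005 0.062 0.08 0 0 0.1427 40;0.005 0.062 0.08 0 0 0.1427 40;0.005 0.062 0.08 0 0 0.1427 40;0.005 0.062 0.08 0 0 0.1427 40;0.005 0.062 0.08 0 0 0.1427 40;0.005 0.062 0.08 0 0 0.1427 40;0.005 0.062 0.08 0 0 0.1427 40;0.005 0.062 0.08 0 0 0.1427 40;0 0 0 0 0 0 40"}}

```text
time_s: 14.95
eef_pos: [459.5, 65.0, 262.5]
ee_rot: [0.002, -0.054, 0.999, -0.0]
force: [0.2, 0.5, 0.7]
grip_width: 0.405
grip_force: 0.0
```

```bash
cat >> h.py <<'E'
yaw=np.radians(5.88); O=np.array([536.6,72.2]); Rz=np.array([[np.cos(yaw),-np.sin(yaw)],[np.sin(yaw),np.cos(yaw)]])
def rect(p,s,n,z=128,x1=20,x0=-135,y1=140,S=2.8):
    xs=np.arange(x1,x0,-1/S); ys=np.arange(y1,-y1,-1/S)
    m=np.array([[proj(p,[*(O+Rz@[x,y]),z],s) for y in ys] for x in xs],np.float32)
    cv2.imwrite(f'pics/{n}.png',cv2.remap(p['pixels'],m[...,0],m[...,1],cv2.INTER_CUBIC))
E
python3 - <<'E'
from h import *
s=sense(); p=capture('wrist'); print(s['eef_pos'],s['time_s']); save(p,'w4'); rect(p,s,'w4r')
E
```

```text
[459.48274741  64.98172364 262.48243697] 14.95
```

View pics/w4r.png

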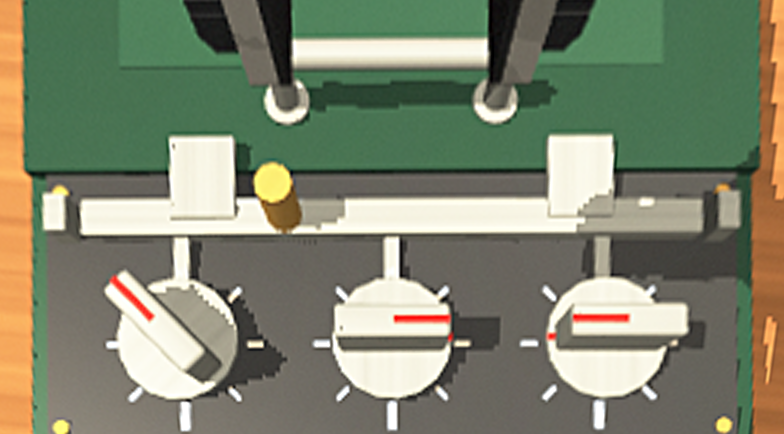

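All three dials stand on their codes: left up-left, middle right, right left. The knob is at (273,182). I'll grip it and draw the bolt.

Call:
{"op": "drive_tool", "data": {"commands": "0.07 0.112 0 0 0 0 40;0.07 0.112 0 0 0 0 40;0.07 0.112 0 0 0 0 40;0.07 0.112 0 0 0 0 40;0 0 -0.33 0 0 0 40;0 0 -0.33 0 0 0 40;0 0 -0.33 0 0 0 40;0 0 -0.33 0 0 0 40;0 0 -0.33 0 0 0 40;0 0 0 0 0 0 40;0 0 0 0 0 0 0;0 0 0 0 0 0 0;0 0 0 0 0 0 0;0 0 0 0 0 0 0;0 0 0 0 0 0 0"}}

```text
time_s: 16.25
eef_pos: [487.4, 110.2, 97.0]
ee_rot: [0.001, -0.051, 0.999, 0.001]
force: [0.3, 4.9, -8.0]
grip_width: 0.143
grip_force: 29.5
```

Call:
{"op": "drive_tool", "data": {"commands": "-0.05 -0.005 0 0 0 0 0;-0.05 -0.005 0 0 0 0 0;-0.035 -0.003 0 0 0 0 0;0 0 0 0 0 0 0;0 0 0 0 0 0 0"}}

```text
time_s: 16.67
eef_pos: [474.5, 108.8, 97.0]
ee_rot: [0.002, -0.051, 0.999, 0.001]
force: [3.1, 6.4, -7.8]
grip_width: 0.144
grip_force: 30.2
```

Call:
{"op": "drive_tool", "data": {"commands": "0 0 0 0 0 0 40;0 0 0 0 0 0 40;0 0 0 0 0 0 40;0 0 0.25 0 0 0 40;0 0 0.25 0 0 0 40;0.0455 -0.026 0 0 0 -0.1428 40;0.0455 -0.026 0 0 0 -0.1428 40;0.0455 -0.026 0 0 0 -0.1428 40;0.0455 -0.026 0 0 0 -0.1428 40;0.0455 -0.026 0 0 0 -0.1428 40;0.0455 -0.026 0 0 0 -0.1428 40;0.0455 -0.026 0 0 0 -0.1428 40;0.0455 -0.026 0 0 0 -0.1428 40;0.0455 -0.026 0 0 0 -0.1428 40;0.0455 -0.026 0 0 0 -0.1428 40;0.0455 -0.026 0 0 0 -0.1428 40;0.0455 -0.026 0 0 0 -0.1428 40;0.0455 -0.026 0 0 0 -0.1428 40;0.0455 -0.026 0 0 0 -0.1428 40;0 0 0 0 0 0 40"}}

```text
time_s: 18.33
eef_pos: [537.7, 71.1, 146.0]
ee_rot: [0.001, 0.671, 0.741, 0.0]
force: [0.0, -0.6, -0.2]
grip_width: 0.402
grip_force: 0.0
```

Call:
{"op": "drive_tool", "data": {"commands": "0 0 -0.2 0 0 0 40;0 0 -0.2 0 0 0 40;0 0 -0.14 0 0 0 40;0 0 0 0 0 0 40;0 0 0 0 0 0 0;0 0 0 0 0 0 0;0 0 0 0 0 0 0;0 0 0 0 0 0 0;0 0 0 0 0 0 0", "force": 40}}

```text
time_s: 19.08
eef_pos: [540.6, 72.0, 93.3]
ee_rot: [0.004, 0.669, 0.743, 0.004]
force: [16.1, 3.7, -9.1]
grip_width: 0.097
grip_force: 38.9
```

Call:
{"op": "drive_tool", "data": {"commands": "0.03 0 0 0 0 0 0;0.047 0.0048 0.11 0 0 0 0;0.047 0.0048 0.11 0 0 0 0;0.065 0.0067 0.1 0 0 0 0;0.065 0.0067 0.1 0 0 0 0;0.0814 0.0084 0.087 0 0 0 0;0.0814 0.0084 0.087 0 0 0 0;0.095 0.0098 0.071 0 0 0 0;0.095 0.0098 0.071 0 0 0 0;0 0 0 0 0 0 0"}}

```text
time_s: 19.92
eef_pos: [597.7, 78.0, 168.9]
ee_rot: [0.0, 0.669, 0.743, 0.0]
force: [-11.7, 1.4, 19.5]
grip_width: 0.098
grip_force: 40.9
```

Call:
{"op": "drive_tool", "data": {"commands": "0.106 0.011 0.054 0 0 0 0;0.106 0.011 0.054 0 0 0 0;0.114 0.0117 0.034 0 0 0 0;0.114 0.0117 0.034 0 0 0 0;0.118 0.012 0.014 0 0 0 0;0.118 0.012 0.014 0 0 0 0;0.119 0.012 0 0 0 0 0;0 0 0 0 0 0 0;0 0 0 0 0 0 0"}}

```text
time_s: 20.67
eef_pos: [678.3, 86.4, 187.8]
ee_rot: [0.002, 0.669, 0.743, 0.002]
force: [3.3, 2.2, 4.2]
grip_width: 0.095
grip_force: 41.3
```

Run:
```python
from h import *
p=capture('scene'); save(p,'s2'); cv2.imwrite('pics/s2c.png',cv2.resize(p['pixels'][90:340,150:470],(768,600),interpolation=cv2.INTER_CUBIC))
```

```text
(no output)
```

View pics/s2c.png

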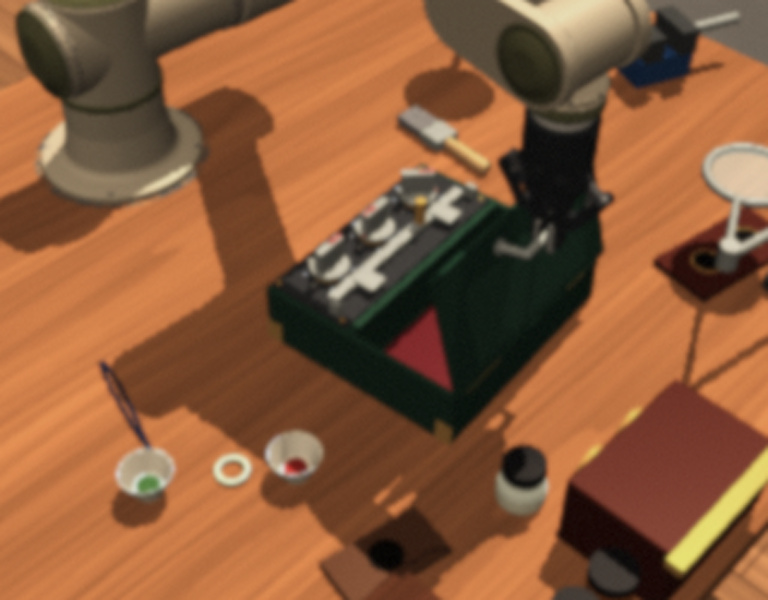

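The lid stands at about 75° with the red-lined compartment open, and all the dishes and bystanders are where they were. I'll push it to about 80°, release and go look at the yellow dish.

Call:
{"op": "drive_tool", "data": {"commands": "0.118 0.012 -0.012 0 0 0 0;0 0 0 0 0 0 0;0 0 0 0 0 0 25;0 0 0 0 0 0 25;0 0 0 0 0 0 25;0 0 0.3 0 0 0 25;0 0 0.3 0 0 0 25;0 0 0.3 0 0 0 25;-0.15 0.2 0.1 0 0 0.14 70;-0.15 0.2 0 0 0 0.14 70;-0.15 0.2 0 0 0 0.14 70;-0.15 0.2 0 0 0 0.14 70;-0.15 0.2 0 0 0 0.14 70;-0.15 0.2 0 0 0 0.14 70;-0.15 0.2 0 0 0 0.14 70;-0.15 0.2 0 0 0 0.14 70;-0.15 0.2 -0.1 0 0 0.14 70;-0.15 0.2 -0.2 0 0 0.14 70;-0.15 0.2 -0.2 0 0 0.14 70;-0.15 0.2 -0.2 0 0 0.14 70"}}

```text
time_s: 22.38
eef_pos: [507.8, 327.6, 213.6]
ee_rot: [0.0, 0.071, 0.997, -0.0]
force: [0.8, -0.3, -1.6]
grip_width: 0.7
grip_force: 0.0
```

Call:
{"op": "drive_tool", "data": {"commands": "-0.1 0.2 -0.2 0 0 0.16 85;-0.1 0.2 -0.2 0 0 0.16 85;0 0.1 0 0 0 0 85;0 0 0 0 0 0 85;0 0 0 0 0 0 85"}}

```text
time_s: 22.8
eef_pos: [489.8, 376.8, 175.4]
ee_rot: [0.001, -0.05, 0.999, 0.0]
force: [-0.4, -0.2, 0.7]
grip_width: 0.851
grip_force: 0.0
```

```bash
cat > look.py <<'E'
from h import *
import sys
s=sense(); p=capture('wrist'); t=np.array(s['eef_pos']); R3=rot(s['ee_rot'])
print(t.round(1),'psi',np.degrees(np.arctan2(R3[1,0],R3[0,0])).round(1),s['time_s'],s['grip_width'])
for z in (18,):
    for b in boxes_of(p,'dish2')[:4]: print(round(b['confidence'],2),np.round(b['position']),at_z(p,b['position'],z,s).round(1), at_z(p,b['position'],36,s).round(1))
save(p,sys.argv[1])
E
python3 look.py w5
python3 - <<'E'
from h import *
p=capture('top')
for b in boxes_of(p,'dish1'): print(round(b['confidence'],2),np.round(b['position']),at_z(p,b['position'],25).round(1))
E
```

```text
[489.8 376.8 175.4] psi -174.3 22.8 0.8509887566198571
0.56 [307. 165.] [478.9 369.   18. ] [474.8 369.   36. ]
0.23 [ 29. 362.] [771.6  36.   18. ] [750.8  55.1  36. ]
0.76 [188. 221.] [477.6 377.1  25. ]
0.74 [401. 181.] [ 592.5 -206.2   25. ]
0.7 [451. 217.] [ 495.8 -341.8   25. ]
```

View pics/w5.png

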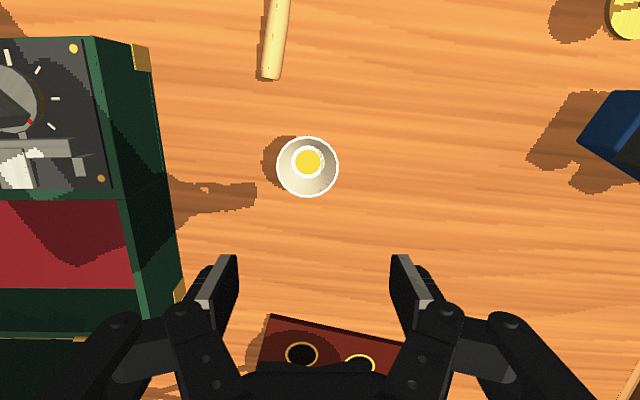

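The yellow dish's rim is centred at about (307,167), which puts it near world (476,369). The open tips at (238,256) and (390,256) work out to about 20 mm behind the TCP, which agrees with the earlier contacts.

Call:
{"op": "drive_tool", "data": {"commands": "-0.046 -0.025 -0.3 0 0 0 86;-0.046 -0.025 -0.3 0 0 0 86;-0.046 -0.025 -0.3 0 0 0 86;0 0 -0.3 0 0 0 86;0 0 -0.3 0 0 0 86;0 0 -0.15 0 0 0 86;0 0 0 0 0 0 86;0 0 0 0 0 0 60;0 0 0 0 0 0 50;0 0 0 0 0 0 50;0 0 0 0 0 0 50", "force": 25}}

```text
time_s: 23.92
eef_pos: [476.3, 369.8, 11.0]
ee_rot: [0.002, -0.051, 0.999, 0.001]
force: [1.2, -0.9, 4.9]
grip_width: 0.666
grip_force: 27.0
```

Call:
{"op": "drive_tool", "data": {"commands": "0 0 0.2 0 0 0 50;0 0 0.3 0 0 0 50;0 0 0.35 0 0 0 50;0 0 0.35 0 0 0 50;0 0 0.3 0 0 0 50;0.11 -0.294 0 0 0 0 50;0.11 -0.294 0 0 0 0 50;0.11 -0.294 0 0 0 0 50;0.11 -0.294 0 0 0 0 50;0.11 -0.294 0 0 0 0 50;0.11 -0.294 0 0 0 0 50;0.11 -0.294 0 0 0 0 50;0.11 -0.294 0 0 0 0 50;0.11 -0.294 0 0 0 0 50;0 -0.294 0 0 0 0 50;0 0 0 0 0 0 50"}}

```text
time_s: 25.25
eef_pos: [574.6, 71.0, 159.6]
ee_rot: [0.0, -0.049, 0.999, -0.001]
force: [-0.5, -0.4, -0.1]
grip_width: 0.663
grip_force: 27.2
```

Call:
{"op": "drive_tool", "data": {"commands": "0 0 -0.35 0 0 0 50;0 0 -0.35 0 0 0 50;0 0 -0.3 0 0 0 50;0 0 -0.2 0 0 0 50;0 0 -0.12 0 0 0 50;0 0 -0.08 0 0 0 50;0 0 0 0 0 0 50"}}

```text
time_s: 25.83
eef_pos: [573.8, 75.8, 18.6]
ee_rot: [-0.0, -0.051, 0.999, 0.0]
force: [-0.1, 0.4, -0.3]
grip_width: 0.662
grip_force: 27.2
```

Call:
{"op": "drive_tool", "data": {"commands": "0 0 -0.02 0 0 0 50;0 0 -0.01 0 0 0 50;0 0 0 0 0 0 75;0 0 0 0 0 0 85;0 0 0 0 0 0 86;0 0 0.3 0 0 0 86;0 0 0.35 0 0 0 86;0 0 0.35 0 0 0 86;0 0 0.35 0 0 0 86;0 0 0.1 0 0 0 86;0 0 0 0 0 0 86;0 0 0 0 0 0 86"}}

```text
time_s: 26.83
eef_pos: [573.9, 75.5, 160.7]
ee_rot: [-0.0, -0.051, 0.999, 0.0]
force: [0.9, 0.3, -1.0]
grip_width: 0.862
grip_force: 0.0
```

```bash
python3 look.py w6
```

```text
[573.9  75.5 160.7] psi -174.2 26.8333 0.861654307534931
0.85 [ 21. 172.] [ 594.5 -210.7   18. ] [ 588.3 -193.9   36. ]
0.83 [315. 187.] [580.2  77.2  18. ] [574.9  76.6  36. ]
```

View pics/w6.png

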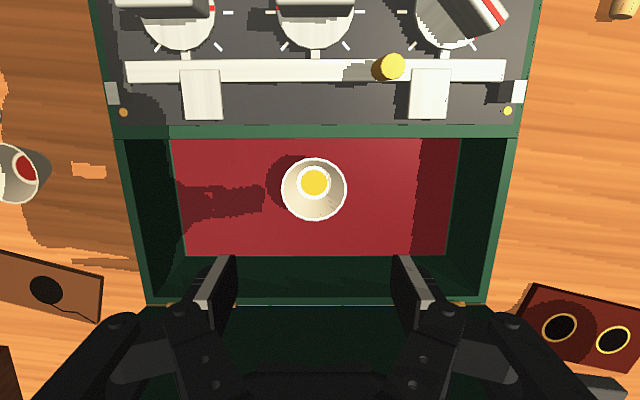

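Yellow stands upright on the floor of the case, rim centred at (314,189). Red shows at (18,172). I'll write a rim fit, check it against these two pictures, then go for red.

```bash
cat >> h.py <<'E'
def rim(img,c,r=40):
    """ellipse of a dish's bright, colourless outline near pixel c: hull of the white pixels"""
    u,v=int(c[0]),int(c[1]); x0,y0=max(u-r,0),max(v-r,0)
    a=img[y0:v+r,x0:u+r].astype(int); m=((a.min(2)>120)&(a.max(2)-a.min(2)<75)).astype(np.uint8)
    m=cv2.morphologyEx(m,cv2.MORPH_CLOSE,np.ones((5,5)))
    n,l,st,ce=cv2.connectedComponentsWithStats(m); k=1+np.argmax(st[1:,4])
    h=cv2.convexHull(np.argwhere(l==k)[:,::-1].astype(np.int32)); e=cv2.fitEllipse(h)
    return np.array(e[0])+[x0,y0],np.array(e[1])
E
python3 - <<'E'
from h import *
print(rim(cv2.imread('pics/w5.png'),(307,165)),rim(cv2.imread('pics/w6.png'),(315,187)))
s=sense();p=capture('wrist'); c,_=rim(p['pixels'],(315,187)); print(c,at_z(p,c,42,s))
E
```

```text
(array([306.99345016, 166.27610397]), array([61.63949966, 62.9024086 ])) (array([313.45898056, 188.86210251]), array([63.86563873, 65.90475464]))
[313.30890656 190.30662155] [575.12681042  75.39740615  42.        ]
```

Call:
{"op": "drive_tool", "data": {"commands": "0 -0.3 0.1 0 0 -0.14 86;0 -0.33 0.1 0 0 -0.14 86;0 -0.33 0.1 0 0 -0.14 86;0 -0.33 0 0 0 -0.14 86;0 -0.33 0 0 0 -0.14 86;0 -0.33 0 0 0 -0.14 86;0 -0.33 0 0 0 -0.14 86;0 -0.33 0 0 0 -0.14 86;0.1 -0.2 -0.1 0 0 -0.14 86;0 0 -0.1 0 0 -0.14 86;0 0 0 0 0 -0.14 86;0 0 0 0 0 -0.14 86;0 0 0 0 0 -0.14 86;0 0 0 0 0 -0.14 86;0 0 0 0 0 -0.14 86;0 0 0 0 0 -0.14 86;0 0 0 0 0 -0.14 86;0 0 0 0 0 -0.14 86;0 0 0 0 0 -0.14 86;0 0 0 0 0 -0.14 86"}}

```text
time_s: 28.65
eef_pos: [583.7, -205.3, 169.5]
ee_rot: [-0.001, 0.868, 0.496, -0.001]
force: [-0.2, -0.0, 0.3]
grip_width: 0.86
grip_force: 0.0
```

```bash
cat > look2.py <<'E'
from h import *
import sys
Z=float(sys.argv[2]); s=sense(); p=capture('wrist'); save(p,sys.argv[1]); t=np.array(s['eef_pos']); A=rot(s['ee_rot'])
print('tcp',t.round(1),'psi',np.degrees(np.arctan2(A[1,0],A[0,0])).round(1),'w',s['grip_width'].round(3))
for b in boxes_of(p,'dish2')[:4]:
    try: c,d=rim(p['pixels'],b['position']); P=at_z(p,c,Z,s); print(round(b['confidence'],2),np.round(b['position']),'rim',c.round(1),d.round(1),P.round(1),'delta',(P-t)[:2].round(1))
    except Exception as e: print(b,e)
for b in boxes_of(p,'spacer')[:2]: print('spacer',round(b['confidence'],2),np.round(b['position']),at_z(p,b['position'],6,s).round(1))
E
python3 look2.py w7 36
```

```text
Traceback (most recent call last):
  File "look2.py", line 4, in <module>
    print('tcp',t.round(1),'psi',np.degrees(np.arctan2(A[1,0],A[0,0])).round(1),'w',s['grip_width'].round(3))
                                                                                    ^^^^^^^^^^^^^^^^^^^^^
AttributeError: 'float' object has no attribute 'round'
```

```bash
sed -i "s/s\['grip_width'\].round(3)/round(s['grip_width'],3)/" look2.py; python3 look2.py w7 36
```

```text
tcp [ 583.7 -205.3  169.6] psi 59.2 w 0.858
0.96 [305. 313.] rim [305.8 317.7] [44.4 53.5] [ 496.7 -333.3   36. ] delta [ -87. -128.]
0.84 [322. 179.] rim [322.4 179.3] [61.3 63.4] [ 591.4 -207.1   36. ] delta [ 7.7 -1.8]
spacer 0.82 [312. 225.] [ 551.9 -252.8    6. ]
```

View pics/w7.png

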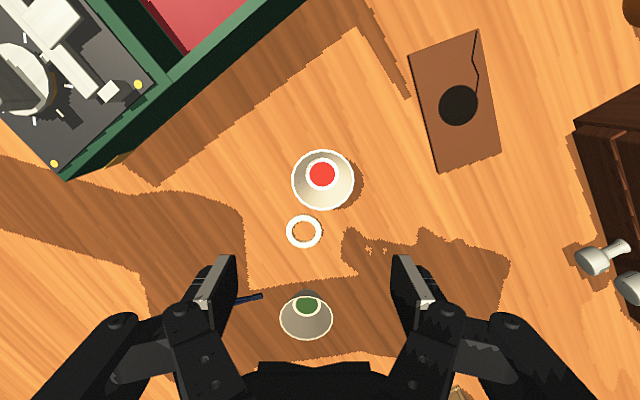

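Red's rim is centred at (322,179), with the spacer at (304,231), clear of the closing line. I'll descend and grip.

Call:
{"op": "drive_tool", "data": {"commands": "0.026 -0.006 -0.3 0 0 0 86;0.026 -0.006 -0.3 0 0 0 86;0.025 -0.006 -0.3 0 0 0 86;0 0 -0.3 0 0 0 86;0 0 -0.25 0 0 0 86;0 0 -0.14 0 0 0 86;0 0 0 0 0 0 86;0 0 0 0 0 0 60;0 0 0 0 0 0 50;0 0 0 0 0 0 50;0 0 0 0 0 0 50", "force": 25}}

```text
time_s: 29.77
eef_pos: [592.3, -207.6, 13.3]
ee_rot: [0.001, 0.867, 0.499, 0.0]
force: [0.4, -0.8, 1.4]
grip_width: 0.655
grip_force: 26.9
```

Call:
{"op": "drive_tool", "data": {"commands": "0 0 0.2 0 0 0 50;0 0 0.3 0 0 0 50;0 0 0.35 0 0 0 50;0 0 0.35 0 0 0 50;0 0 0.3 0 0 0 50;-0.0194 0.3144 0 0 0 -0.132 50;-0.0194 0.3144 0 0 0 -0.132 50;-0.0194 0.3144 0 0 0 -0.132 50;-0.0194 0.3144 0 0 0 -0.132 50;-0.0194 0.3144 0 0 0 -0.132 50;-0.0194 0.3144 0 0 0 -0.132 50;-0.0194 0.3144 0 0 0 -0.132 50;-0.0194 0.3144 0 0 0 -0.132 50;-0.0194 0.3144 0 0 0 -0.132 50;0 0 0 0 0 0 50;0 0 0 0 0 0 50"}}

```text
time_s: 31.1
eef_pos: [574.2, 76.9, 162.8]
ee_rot: [0.0, 0.998, 0.058, 0.0]
force: [-0.1, 0.2, -0.8]
grip_width: 0.654
grip_force: 27.1
```

Call:
{"op": "drive_tool", "data": {"commands": "0 0 -0.3 0 0 0 50;0 0 -0.3 0 0 0 50;0 0 -0.15 0 0 0 50;0 0 0 0 0 0 50"}}

```text
time_s: 31.43
eef_pos: [572.7, 74.5, 84.1]
ee_rot: [-0.0, 0.998, 0.056, -0.003]
force: [0.2, -0.6, -1.4]
grip_width: 0.661
grip_force: 27.1
```

Call:
{"op": "drive_tool", "data": {"commands": "0.01 0.007 -0.2 0 0 0 50;0 0 -0.15 0 0 0 50;0 0 -0.1 0 0 0 50;0 0 -0.05 0 0 0 50;0 0 0 0 0 0 50;0 0 0 0 0 0 50"}}

```text
time_s: 31.93
eef_pos: [575.9, 76.1, 38.2]
ee_rot: [0.0, 0.998, 0.056, 0.001]
force: [-0.3, 0.6, -0.9]
grip_width: 0.657
grip_force: 27.1
```

Call:
{"op": "drive_tool", "data": {"commands": "0 0 -0.04 0 0 0 50;0 0 -0.03 0 0 0 50;0 0 -0.01 0 0 0 50;0 0 0 0 0 0 50"}}

```text
time_s: 32.27
eef_pos: [575.9, 76.3, 30.2]
ee_rot: [0.0, 0.998, 0.056, 0.001]
force: [-1.5, -0.8, 6.1]
grip_width: 0.654
grip_force: 27.5
```

Call:
{"op": "drive_tool", "data": {"commands": "0 0 0 0 0 0 75;0 0 0 0 0 0 85;0 0 0 0 0 0 86;0 0 0.3 0 0 0 86;0 0 0.35 0 0 0 86;0 0 0.35 0 0 0 86;0 0 0.3 0 0 0 86;0 0 0 0 0 0 86;0 0 0 0 0 0 86"}}

```text
time_s: 33.02
eef_pos: [575.9, 76.4, 160.5]
ee_rot: [0.0, 0.998, 0.056, 0.002]
force: [-0.6, -0.2, -1.3]
grip_width: 0.86
grip_force: 0.0
```

```bash
python3 look2.py w8 53
```

```text
tcp [575.9  76.4 160.5] psi 6.4 w 0.86
0.74 [316. 192.] rim [313.8 188.9] [68.6 70. ] [577.1  76.   53. ] delta [ 1.2 -0.3]
0.61 [304. 314.] rim [305.2 318.3] [75.6 94. ] [442.5  69.4  53. ] delta [-133.5   -6.9]
0.53 [315. 156.] rim [313.9 189.7] [68.4 71.9] [576.4  75.9  53. ] delta [ 0.5 -0.5]
spacer 0.56 [614. 246.] [ 534.9 -263.2    6. ]
spacer 0.21 [312. 190.] [561.3  76.3   6. ]
```

Call:
{"op": "drive_tool", "data": {"commands": "-0.066 -0.341 0.01 0 0 0.0833 86;-0.066 -0.341 0.01 0 0 0.0833 86;-0.066 -0.341 0.01 0 0 0.0833 86;-0.066 -0.341 0.01 0 0 0.0833 86;-0.066 -0.341 0.01 0 0 0.0833 86;-0.066 -0.341 0.01 0 0 0.0833 86;-0.066 -0.341 0.01 0 0 0.0833 86;-0.066 -0.341 0.01 0 0 0.0833 86;-0.066 -0.341 0.01 0 0 0.0833 86;-0.066 -0.341 0.01 0 0 0.0833 86;-0.066 -0.341 0.01 0 0 0.0833 86;-0.066 -0.341 0.01 0 0 0.0833 86;0 0 0 0 0 0 86;0 0 0 0 0 0 86;0 0 0 0 0 0 86"}}

```text
time_s: 34.42
eef_pos: [495.9, -332.2, 170.0]
ee_rot: [-0.001, 0.901, 0.433, -0.0]
force: [-1.0, -0.3, 0.5]
grip_width: 0.863
grip_force: 0.0
```

```bash
python3 look2.py w9 36
```

```text
tcp [ 495.9 -332.2  170. ] psi 51.3 w 0.863
0.9 [315. 179.] rim [315.4 181.5] [61.  63.1] [ 496.9 -332.8   36. ] delta [ 1.  -0.7]
spacer 0.58 [309.  74.] [ 551.7 -254.1    6. ]
```

Call:
{"op": "drive_tool", "data": {"commands": "0.01 -0.007 -0.3 0 0 0 86;0 0 -0.3 0 0 0 86;0 0 -0.3 0 0 0 86;0 0 -0.3 0 0 0 86;0 0 -0.25 0 0 0 86;0 0 -0.12 0 0 0 86;0 0 0 0 0 0 86;0 0 0 0 0 0 86;0 0 0 0 0 0 60;0 0 0 0 0 0 50;0 0 0 0 0 0 50;0 0 0 0 0 0 50"}}

```text
time_s: 35.57
eef_pos: [498.1, -334.2, 16.8]
ee_rot: [0.002, 0.901, 0.433, 0.001]
force: [-1.2, 0.7, 7.2]
grip_width: 0.66
grip_force: 25.1
```

Call:
{"op": "drive_tool", "data": {"commands": "0 0 0 0 0 0 50;0 0 0 0 0 0 50"}}

```text
time_s: 35.73
eef_pos: [498.1, -334.2, 16.8]
ee_rot: [0.002, 0.901, 0.433, 0.001]
force: [-1.1, 1.7, 6.6]
grip_width: 0.66
grip_force: 25.1
```

Run:
```python
from h import *
p=capture('scene'); save(p,'s3'); cv2.imwrite('pics/s3c.png',cv2.resize(p['pixels'][150:350,130:450],(800,500),interpolation=cv2.INTER_CUBIC))
```

```text
(no output)
```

View pics/s3c.png

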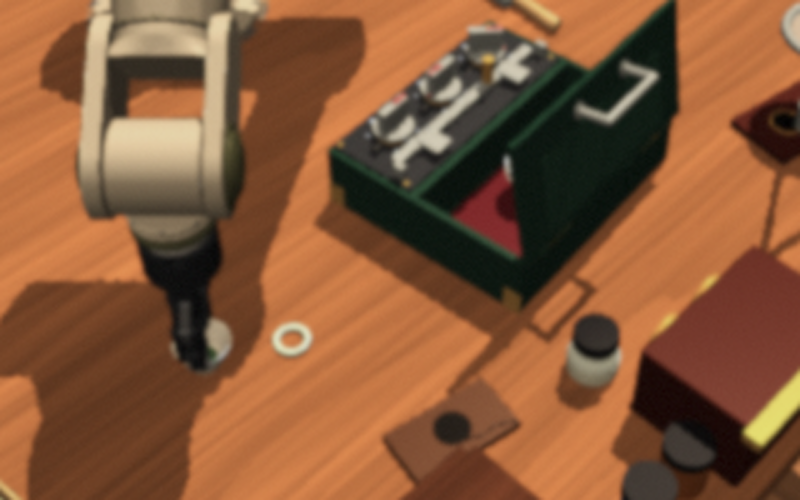

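Green is gripped, and the spacer, plate and jar are undisturbed. I'll carry it to the stack.

Call:
{"op": "drive_tool", "data": {"commands": "0 0 0.2 0 0 0 50;0 0 0.3 0 0 0 50;0 0 0.35 0 0 0 50;0 0 0.35 0 0 0 50;0 0 0.3 0 0 0 50;0.0653 0.342 0 0 0 -0.084 50;0.0653 0.342 0 0 0 -0.084 50;0.0653 0.342 0 0 0 -0.084 50;0.0653 0.342 0 0 0 -0.084 50;0.0653 0.342 0 0 0 -0.084 50;0.0653 0.342 0 0 0 -0.084 50;0.0653 0.342 0 0 0 -0.084 50;0.0653 0.342 0 0 0 -0.084 50;0.0653 0.342 0 0 0 -0.084 50;0.0653 0.342 0 0 0 -0.084 50;0.0653 0.342 0 0 0 -0.084 50;0.0653 0.342 0 0 0 -0.084 50;0 0 0 0 0 0 50;0 0 0 0 0 0 50;0 0 0 0 0 0 50"}}

```text
time_s: 37.45
eef_pos: [575.6, 76.5, 165.1]
ee_rot: [0.0, 0.999, 0.053, 0.001]
force: [-0.5, -0.4, -1.5]
grip_width: 0.659
grip_force: 26.9
```

Call:
{"op": "drive_tool", "data": {"commands": "0 0 -0.3 0 0 0 50;0 0 -0.3 0 0 0 50;0 0 -0.3 0 0 0 50;0 0 -0.15 0 0 0 50;0 0 -0.05 0 0 0 50;0 0 0 0 0 0 50;0 0 0 0 0 0 50"}}

```text
time_s: 38.03
eef_pos: [576.3, 76.1, 55.6]
ee_rot: [0.0, 0.999, 0.052, 0.001]
force: [0.0, 0.2, -0.6]
grip_width: 0.664
grip_force: 27.0
```

Call:
{"op": "drive_tool", "data": {"commands": "0 0 -0.05 0 0 0 50;0 0 -0.03 0 0 0 50;0 0 0 0 0 0 50;0 0 0 0 0 0 50"}}

```text
time_s: 38.37
eef_pos: [575.6, 76.8, 46.4]
ee_rot: [0.0, 0.999, 0.052, 0.0]
force: [-0.6, -0.5, -0.4]
grip_width: 0.657
grip_force: 27.0
```

Call:
{"op": "drive_tool", "data": {"commands": "0 0 -0.02 0 0 0 50;0 0 -0.01 0 0 0 50;0 0 0 0 0 0 50"}}

```text
time_s: 38.62
eef_pos: [576.5, 76.9, 44.8]
ee_rot: [0.0, 0.999, 0.052, 0.001]
force: [-2.8, 0.0, 10.0]
grip_width: 0.656
grip_force: 27.9
```

Contact came at the predicted nesting height. I'll release, lift and check.

Call:
{"op": "drive_tool", "data": {"commands": "0 0 0 0 0 0 75;0 0 0 0 0 0 85;0 0 0 0 0 0 86;0 0 0.3 0 0 0 86;0 0 0.35 0 0 0 86;0 0 0.3 0 0 0 86;0 0 0.3 0 0 0 86;0 0 0 0 0 0 86;0 0 0 0 0 0 86"}}

```text
time_s: 39.37
eef_pos: [576.0, 76.8, 169.4]
ee_rot: [0.0, 0.999, 0.052, 0.001]
force: [-0.4, 0.1, -1.4]
grip_width: 0.862
grip_force: 0.0
```

```bash
python3 look2.py w10 64
python3 - <<'E'
from h import *
p=capture('top'); save(p,'top1')
for b in boxes_of(p,'dish1'): print(round(b['confidence'],2),np.round(b['position']),at_z(p,b['position'],25).round(1))
a=cv2.imread('pics/w10.png')[90:290,180:460]; b=p['pixels'][90:310,150:470]
cv2.imwrite('pics/v13.png',np.hstack([cv2.resize(a,(400,300)),cv2.resize(b,(400,300))]))
E
```

```text
tcp [576.   76.8 169.4] psi 6.0 w 0.862
0.75 [310. 189.] rim [314.  188.3] [69.7 72.3] [578.4  76.4  64. ] delta [ 2.3 -0.4]
0.56 [320. 156.] rim [313.5 188.4] [69.  72.7] [578.2  76.9  64. ] delta [2.2 0. ]
spacer 0.67 [609. 238.] [ 537.8 -262.4    6. ]
```

View pics/v13.png

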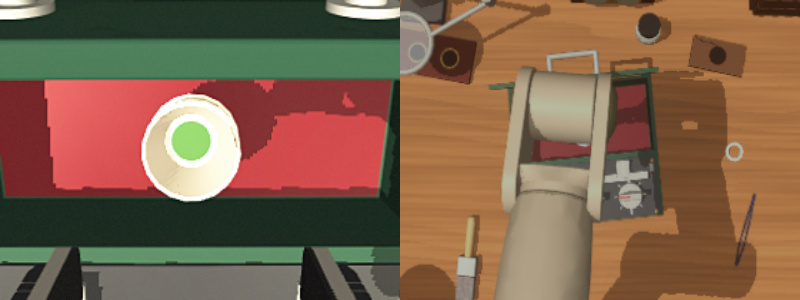

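The dishes are nested upright, green on top at (190,147) in the left half. The table holds no other dish, and the bystanders are in place. Next I'll go above the open lid's handle to shut it.

Call:
{"op": "drive_tool", "data": {"commands": "0 0 0.3 0 0 0.14 30;0 0 0.3 0 0 0.14 30;0 0 0.3 0 0 0.14 30;0 0 0.2 0 0 0.14 30;0.095 0.009 0 0 0 0.14 30;0.095 0.009 0 0 0 0.14 30;0.095 0.009 0 0 0 0.14 30;0.095 0.009 0 0 0 0.14 30;0.095 0.009 0 0 0 0.14 30;0.095 0.009 0 0 0 0.14 30;0.095 0.009 0 0 0 0.14 30;0.095 0.009 0 0 0 0.14 30;0.095 0.009 0 0 0 0.14 30;0.095 0.009 0 0 0 0.14 30;0.095 0.009 0 0 0 0.04 30;0.095 0.009 0 0 0 0 30;0 0 0 0 0 0 30;0 0 0 0 0 0 30"}}

```text
time_s: 41.12
eef_pos: [689.5, 87.6, 276.9]
ee_rot: [-0.001, 0.669, 0.743, -0.001]
force: [-0.5, 0.4, -1.3]
grip_width: 0.295
grip_force: 0.0
```

Run:
```python
from h import *
s=sense(); p=capture('wrist'); save(p,'w11'); print(s['eef_pos'].round(1),s['joints'].round(2))
for b in boxes_of(p,'lid_handle')[:3]: print(round(b['confidence'],2),np.round(b['position']),at_z(p,b['position'],215,s).round(1))
```

```text
[689.5  87.6 276.9] [-0.04  0.71  0.73 -0.    1.7  -0.15]
0.92 [278. 143.] [659.8 132.3 215. ]
```

View pics/w11.png

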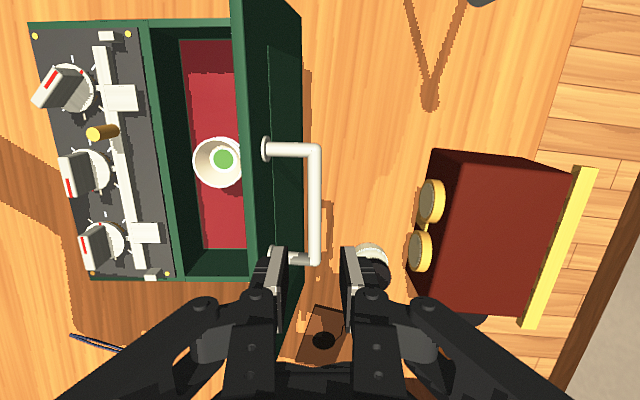

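Run:
```python
from h import *
s=sense(); p=capture('wrist')
for uv in [(315,148),(315,205),(314,262)]: print(at_z(p,uv,215,s).round(1))
```

```text
[684.9 131.6 215. ]
[689.3  90.3 215. ]
[693.5  43.6 215. ]
```

The handle bar runs from (315,148) to (314,262), centred at world (689,88), which is where the arc predicts it. I'll descend and grip.

Call:
{"op": "drive_tool", "data": {"commands": "0 0 -0.3 0 0 0 30;0 0 -0.3 0 0 0 30;0 0 -0.25 0 0 0 30;0 0 -0.06 0 0 0 30;0 0 0 0 0 0 30;0 0 0 0 0 0 0;0 0 0 0 0 0 0;0 0 0 0 0 0 0;0 0 0 0 0 0 0;0 0 0 0 0 0 0", "force": 40}}

```text
time_s: 42.1
eef_pos: [690.1, 87.6, 189.5]
ee_rot: [0.001, 0.669, 0.743, 0.001]
force: [-1.0, -0.0, 6.8]
grip_width: 0.098
grip_force: 39.5
```

Call:
{"op": "drive_tool", "data": {"commands": "-0.118 -0.012 0.012 0 0 0 0;-0.119 -0.012 0 0 0 0 0;-0.118 -0.012 -0.014 0 0 0 0;-0.118 -0.012 -0.014 0 0 0 0;-0.114 -0.0117 -0.034 0 0 0 0;-0.114 -0.0117 -0.034 0 0 0 0;-0.106 -0.011 -0.054 0 0 0 0;-0.106 -0.011 -0.054 0 0 0 0;0 0 0 0 0 0 0"}}

```text
time_s: 42.85
eef_pos: [597.3, 77.9, 168.9]
ee_rot: [0.001, 0.669, 0.743, -0.0]
force: [-5.8, -2.6, 3.1]
grip_width: 0.1
grip_force: 41.2
```

Call:
{"op": "drive_tool", "data": {"commands": "-0.095 -0.0098 -0.071 0 0 0 0;-0.095 -0.0098 -0.071 0 0 0 0;-0.0814 -0.0084 -0.087 0 0 0 0;-0.0814 -0.0084 -0.087 0 0 0 0;-0.065 -0.0067 -0.1 0 0 0 0;-0.065 -0.0067 -0.1 0 0 0 0;-0.047 -0.0048 -0.11 0 0 0 0;0 0 0 0 0 0 0;0 0 0 0 0 0 0"}}

```text
time_s: 43.6
eef_pos: [544.7, 72.4, 105.1]
ee_rot: [-0.001, 0.669, 0.743, -0.001]
force: [-5.2, -4.9, -0.4]
grip_width: 0.094
grip_force: 42.9
```

Call:
{"op": "drive_tool", "data": {"commands": "-0.025 -0.0024 -0.06 0 0 0 0;-0.022 -0.0024 -0.05 0 0 0 0;0 0 0 0 0 0 0;0 0 0 0 0 0 0"}}

```text
time_s: 43.93
eef_pos: [540.8, 72.0, 94.5]
ee_rot: [-0.0, 0.669, 0.743, -0.0]
force: [-1.9, -5.0, -2.4]
grip_width: 0.098
grip_force: 43.0
```

Call:
{"op": "drive_tool", "data": {"commands": "0 0 -0.02 0 0 0 0;0 0 -0.01 0 0 0 0;0 0 0 0 0 0 0"}}

```text
time_s: 44.18
eef_pos: [540.5, 72.0, 93.0]
ee_rot: [-0.0, 0.669, 0.743, -0.001]
force: [-10.3, -6.3, 13.9]
grip_width: 0.099
grip_force: 44.8
```

Call:
{"op": "drive_tool", "data": {"commands": "0 0 0 0 0 0 40;0 0 0 0 0 0 40;0 0 0 0 0 0 40;0 0 0.28 0 0 0 40;0 0 0.28 0 0 0 40;-0.0472 0.0263 0 0 0 0.1428 40;-0.0472 0.0263 0 0 0 0.1428 40;-0.0472 0.0263 0 0 0 0.1428 40;-0.0472 0.0263 0 0 0 0.1428 40;-0.0472 0.0263 0 0 0 0.1428 40;-0.0472 0.0263 0 0 0 0.1428 40;-0.0472 0.0263 0 0 0 0.1428 40;-0.0472 0.0263 0 0 0 0.1428 40;-0.0472 0.0263 0 0 0 0.1428 40;-0.0472 0.0263 0 0 0 0.1428 40;-0.0472 0.0263 0 0 0 0.1428 40;-0.0472 0.0263 0 0 0 0.1428 40;-0.0472 0.0263 0 0 0 0.1428 40;-0.0472 0.0263 0 0 0 0.1428 40;0 0 0 0 0 0 40"}}

```text
time_s: 45.85
eef_pos: [474.1, 109.8, 147.5]
ee_rot: [-0.0, -0.054, 0.999, 0.0]
force: [-0.3, -0.4, 0.7]
grip_width: 0.397
grip_force: 0.0
```

Call:
{"op": "drive_tool", "data": {"commands": "0 0 -0.25 0 0 0 40;0 0 -0.25 0 0 0 40;0 0 0 0 0 0 40;0 0 0 0 0 0 0;0 0 0 0 0 0 0;0 0 0 0 0 0 0;0 0 0 0 0 0 0;0 0 0 0 0 0 0", "force": 40}}

```text
time_s: 46.52
eef_pos: [475.3, 109.1, 98.5]
ee_rot: [0.001, -0.052, 0.999, -0.0]
force: [1.7, -1.9, 2.9]
grip_width: 0.142
grip_force: 39.6
```

Call:
{"op": "drive_tool", "data": {"commands": "0.05 0.005 0 0 0 0 0;0.05 0.005 0 0 0 0 0;0.03 0.003 0 0 0 0 0;0 0 0 0 0 0 0;0 0 0 0 0 0 0"}}

```text
time_s: 46.93
eef_pos: [488.2, 110.5, 98.4]
ee_rot: [0.001, -0.052, 0.999, -0.0]
force: [-1.9, -1.9, 6.4]
grip_width: 0.144
grip_force: 39.9
```

Call:
{"op": "drive_tool", "data": {"commands": "0.02 0.002 0 0 0 0 0;0.01 0.001 0 0 0 0 0;0 0 0 0 0 0 0;0 0 0 0 0 0 0"}}

```text
time_s: 47.27
eef_pos: [488.3, 110.5, 98.3]
ee_rot: [-0.003, -0.052, 0.999, -0.0]
force: [-16.4, -5.1, 16.6]
grip_width: 0.143
grip_force: 41.0
```

Call:
{"op": "drive_tool", "data": {"commands": "0 0 0 0 0 0 40;0 0 0 0 0 0 40;0 0 0 0 0 0 40;0 0 0.25 0 0 0 40;0 0 0.25 0 0 0 40;-0.077 0.052 0 0 0 0.143 40;-0.077 0.052 0 0 0 0.143 40;-0.077 0.052 0 0 0 0.143 40;-0.077 0.052 0 0 0 0.143 40;-0.077 0.052 0 0 0 0.143 40;-0.077 0.052 0 0 0 0.143 40;-0.077 0.052 0 0 0 0.143 40;0 0 0 0 0 0 40"}}

```text
time_s: 48.35
eef_pos: [435.7, 148.0, 147.4]
ee_rot: [-0.0, -0.433, 0.901, 0.0]
force: [1.0, -0.4, 0.4]
grip_width: 0.401
grip_force: 0.0
```

Call:
{"op": "drive_tool", "data": {"commands": "0 0 -0.25 0 0 0 40;0 0 -0.25 0 0 0 40;0 0 0 0 0 0 40;0 0 0 0 0 0 0;0 0 0 0 0 0 0;0 0 0 0 0 0 0;0 0 0 0 0 0 0;0 0 0 0 0 0 0", "force": 30}}

```text
time_s: 49.02
eef_pos: [435.9, 148.1, 98.5]
ee_rot: [-0.0, -0.43, 0.903, 0.001]
force: [-5.3, 6.2, 0.3]
grip_width: 0.129
grip_force: 31.1
```

Call:
{"op": "drive_tool", "data": {"commands": "0 0 0 0 0 -0.1428 0;0 0 0 0 0 -0.1428 0;0 0 0 0 0 -0.1428 0;0 0 0 0 0 -0.1428 0;0 0 0 0 0 -0.1428 0;0 0 0 0 0 -0.1428 0;0 0 0 0 0 -0.1428 0;0 0 0 0 0 -0.1428 0;0 0 0 0 0 -0.1428 0;0 0 0 0 0 -0.1428 0;0 0 0 0 0 -0.1428 0;0 0 0 0 0 -0.1428 0;0 0 0 0 0 -0.1428 0;0 0 0 0 0 -0.1428 0;0 0 0 0 0 0 0;0 0 0 0 0 0 0"}}

```text
time_s: 50.35
eef_pos: [435.8, 146.6, 98.5]
ee_rot: [-0.001, 0.334, 0.943, -0.001]
force: [-7.1, -4.7, 2.0]
grip_width: 0.132
grip_force: 31.5
```

Call:
{"op": "drive_tool", "data": {"commands": "0 0 0 0 0 0 40;0 0 0 0 0 0 40;0 0 0 0 0 0 40;0 0 0.25 0 0 0 40;0 0 0.25 0 0 0 40;0.0106 -0.121 0 0 0 -0.143 40;0.0106 -0.121 0 0 0 -0.143 40;0.0106 -0.121 0 0 0 -0.143 40;0.0106 -0.121 0 0 0 -0.143 40;0.0106 -0.121 0 0 0 -0.143 40;0.0106 -0.121 0 0 0 -0.143 40;0.0106 -0.121 0 0 0 -0.143 40;0 0 0 0 0 0 40"}}

```text
time_s: 51.43
eef_pos: [444.6, 61.1, 147.9]
ee_rot: [0.001, 0.671, 0.741, 0.0]
force: [-1.1, 0.5, -0.1]
grip_width: 0.402
grip_force: 0.0
```

Call:
{"op": "drive_tool", "data": {"commands": "0 0 -0.25 0 0 0 40;0 0 -0.25 0 0 0 40;0 0 0 0 0 0 40;0 0 0 0 0 0 0;0 0 0 0 0 0 0;0 0 0 0 0 0 0;0 0 0 0 0 0 0;0 0 0 0 0 0 0"}}

```text
time_s: 52.1
eef_pos: [444.1, 62.7, 98.7]
ee_rot: [0.0, 0.669, 0.743, 0.0]
force: [-6.5, 0.6, 7.2]
grip_width: 0.129
grip_force: 32.6
```

Call:
{"op": "drive_tool", "data": {"commands": "0 0 0 0 0 0.1428 0;0 0 0 0 0 0.1428 0;0 0 0 0 0 0.1428 0;0 0 0 0 0 0.1428 0;0 0 0 0 0 0.1428 0;0 0 0 0 0 0.1428 0;0 0 0 0 0 0.1428 0;0 0 0 0 0 0.1428 0;0 0 0 0 0 0.1428 0;0 0 0 0 0 0.1428 0;0 0 0 0 0 0.1428 0;0 0 0 0 0 0.1428 0;0 0 0 0 0 0.1428 0;0 0 0 0 0 0.1428 0;0 0 0 0 0 0 0;0 0 0 0 0 0 0"}}

```text
time_s: 53.43
eef_pos: [444.1, 63.0, 98.7]
ee_rot: [0.001, -0.053, 0.999, 0.0]
force: [-5.4, 2.7, 6.6]
grip_width: 0.13
grip_force: 32.6
```

Call:
{"op": "drive_tool", "data": {"commands": "0 0 0 0 0 0 40;0 0 0 0 0 0 40;0 0 0 0 0 0 40;0 0 0.25 0 0 0 40;0 0 0.25 0 0 0 40;0.0058 -0.0604 0 0 0 -0.1428 40;0.0058 -0.0604 0 0 0 -0.1428 40;0.0058 -0.0604 0 0 0 -0.1428 40;0.0058 -0.0604 0 0 0 -0.1428 40;0.0058 -0.0604 0 0 0 -0.1428 40;0.0058 -0.0604 0 0 0 -0.1428 40;0.0058 -0.0604 0 0 0 -0.1428 40;0.0058 -0.0604 0 0 0 -0.1428 40;0.0058 -0.0604 0 0 0 -0.1428 40;0.0058 -0.0604 0 0 0 -0.1428 40;0.0058 -0.0604 0 0 0 -0.1428 40;0.0058 -0.0604 0 0 0 -0.1428 40;0.0058 -0.0604 0 0 0 -0.1428 40;0.0058 -0.0604 0 0 0 -0.1428 40;0 0 0 0 0 0 40"}}

```text
time_s: 55.1
eef_pos: [452.4, -22.9, 147.6]
ee_rot: [0.0, 0.671, 0.742, 0.0]
force: [0.4, -0.8, 0.2]
grip_width: 0.397
grip_force: 0.0
```

Call:
{"op": "drive_tool", "data": {"commands": "0 0 -0.25 0 0 0 40;0 0 -0.25 0 0 0 40;0 0 0 0 0 0 40;0 0 0 0 0 0 0;0 0 0 0 0 0 0;0 0 0 0 0 0 0;0 0 0 0 0 0 0;0 0 0 0 0 0 0"}}

```text
time_s: 55.77
eef_pos: [452.8, -22.1, 98.6]
ee_rot: [0.001, 0.669, 0.743, 0.001]
force: [-1.0, 1.2, 7.2]
grip_width: 0.132
grip_force: 34.0
```

Call:
{"op": "drive_tool", "data": {"commands": "0 0 0 0 0 -0.1428 0;0 0 0 0 0 -0.1428 0;0 0 0 0 0 -0.1428 0;0 0 0 0 0 -0.1428 0;0 0 0 0 0 -0.1428 0;0 0 0 0 0 -0.1428 0;0 0 0 0 0 -0.1428 0;0 0 0 0 0 -0.1428 0;0 0 0 0 0 -0.1428 0;0 0 0 0 0 -0.1428 0;0 0 0 0 0 -0.1428 0;0 0 0 0 0 -0.1428 0;0 0 0 0 0 -0.1428 0;0 0 0 0 0 -0.1428 0;0 0 0 0 0 0 0;0 0 0 0 0 0 0"}}

```text
time_s: 57.1
eef_pos: [452.4, -21.7, 98.6]
ee_rot: [-0.0, 0.999, 0.053, 0.001]
force: [-2.7, 3.2, 9.5]
grip_width: 0.13
grip_force: 34.4
```

Call:
{"op": "drive_tool", "data": {"commands": "0 0 0 0 0 0 40;0 0 0 0 0 0 40;0 0 0 0 0 0 40;0 0 0.25 0 0 0 40;0 0 0.25 0 0 0 40;0 0.13 0.2 0 0 0 40;0 0.13 0.2 0 0 0 40;0 0.13 0.2 0 0 0 40;0 0.13 0.2 0 0 0 40;0 0.13 0.2 0 0 0 40;0 0.13 0.2 0 0 0 40;0 0 0 0 0 0 40;0 0 0 0 0 0 40"}}

```text
time_s: 58.18
eef_pos: [452.3, 56.2, 267.8]
ee_rot: [0.0, 0.999, 0.053, 0.001]
force: [-0.4, -0.6, -1.5]
grip_width: 0.399
grip_force: 0.0
```

Run:
```python
from h import *
s=sense(); p=capture('wrist'); print(s['eef_pos'],s['time_s']); save(p,'w12'); rect(p,s,'w12r')
```

```text
[452.27343587  56.19016418 267.82870351] 58.1833
```

View pics/w12r.png

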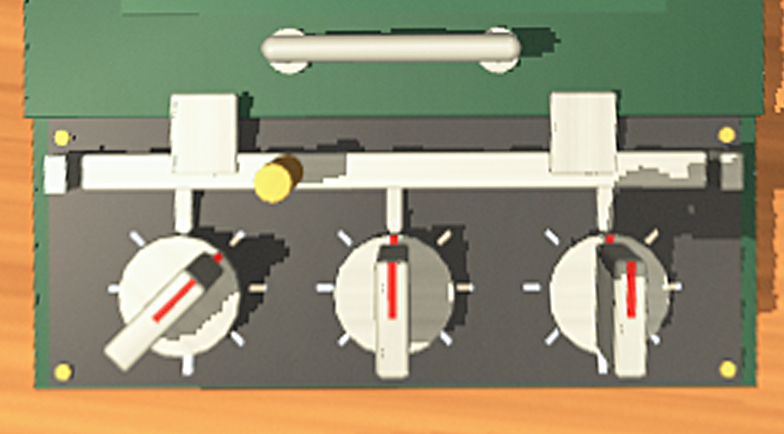

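The lid is shut, the tongues at (203,95) and (583,95) lie over its edge, and the pointers stand at marks 5, 4 and 4. I'll hand it in.

```bash
python3 -c "
from h import *
print(finish_job())"
```

```text
the job is handed in; nothing more can be done
None
```

The job is handed in with no verdict returned: the three dishes I found are nested upright in the case, the lid is shut, the bolt is home and the dials are off their codes (marks 5, 4, 4) at about 58 s; I viewed 15 pictures, one over the limit of 14.

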